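Put four swapped dressing supplies back on their own base plates

ROBOT

A 6-joint arm with a two-finger parallel gripper is mounted at the origin on a cart in front of the work surface, level with it; the furniture and walls round the work are solid. World frame = base frame: x ahead of the robot, y to its left, z up, the work surface at z = 0. Lengths are in mm, angles in rad, forces in N, time in s.
With the tool pointing down it reaches from about 275 to 875 mm from the base axis. Payload 12.5 kg.
Tool frame: the origin (TCP) lies at the very end of the fingers, on their centre line; the grasp point (between the pads) lies pinch_z behind it (pinch_z is the distance from the TCP to the grasp point, in mm); z points along the fingers, y is the line along which they close (so a half turn about z gives the same grasp; the last joint's range is limited). The gripper opens to 85 mm and grips with 20 to 120 N. Pads are 22 mm wide; open, the fingers measure 114 mm over their backs; the gripper's body (76 mm by 85 mm) begins 54 mm behind the grasp point. The pads swing forward as they close: fully open they stand 13 mm farther back than shut.
Start: joints at [-1.217, 0.351, 1.652, -0, 1.139, -0.085], TCP at [233.686, -497.871, 231.29] pointing down, gripper open.
Joint ranges: [-2.75, 2.75], [-0.79, 2.1], [0.01, 2.65], [-1.57, 4.71], [0.07, 3.14], [-2.87, 2.87]. Speed limits (rad/s): [2.22, 2.22, 2.79, 3.14, 3.14, 3.14].

INTERFACE

Orientations are given as [roll, pitch, yaw] about the fixed x, y, z axes, in that order (R = Rz(yaw) Ry(pitch) Rx(roll)).
In Python, from station import * gives the robot as it stands.
- The arm moves only by the tool move_arm, never from a script. Its argument "steps" is one flat list of numbers, 6 for each row, row after row: the shift along the tool's x, y, z scaled (see below), then the turn, a rotation vector about the tool's x, y, z scaled (see below). In form: [x, y, z, wx, wy, wz, x, y, z, wx, wy, wz, ...]. A call has 1 to 10 rows; each row shifts and turns the commanded pose from where the row before left it, along the tool's axes as they then stand; what a row does not reach is not made up. The controller multiplies each number of a shift by 20 cm and each number of a turn by pi rad. A row lasts 1/8 s, in which the tool goes at most 62.5 mm and 10.7 degrees, less where a joint would pass 70% of its speed; a pose out of reach is approached as far as the arm can. A call with a number of a shift or a turn outside -1 to 1 is refused whole. A call with a gripper value outside its range is refused whole. "jaw" is the opening, from -1 (shut) to 1 (fully open), set as the call begins (left out, the last holds). The fingers move at their own pace and stop on an object; "force" is the grip in N (left out, the last holds). Time passes only in rows, so rows that do not move let the fingers close. It gives the time, the measured TCP pose, the force, the opening and the grip force at its end, in the units of the state.
- state(): the state, without advancing time (a new reading comes with each control period).
- grab_frame(name): name is "scene" or "top" or "wrist"; returns a dict with "image" (420x560x3 uint8, red, green, blue), "intrinsics" (3x3 intrinsics, pixels), "rvec" (rotation vector, rad) and "tvec" (3), from world to camera coordinates, as OpenCV has them. Camera axes: x right, y down, z forward; pixel columns grow to the right and rows downward; lengths in mm; the calibration is good to about 2 mm. The wrist camera is an equidistant fisheye: a pixel r from the principal point sees the ray r / f radians off the axis. A picture is of the moment at which its call begins. There is no depth.
- hand_in(): hands the job in; it is judged then, once.
The state is a dict: "clock": time; "qpos": joint angles; "joint_velocities": joint speeds; "joint_torque": joint torques, N m; "tool_pos": TCP position; "orientation": TCP orientation; "ft_force": force on the tool from outside, world axes, zero at the start; "torque": the same for the moment, N m; "finger_gap": finger opening in mm; "gripper_force": force on a finger pad.
Only numpy, scipy, OpenCV 4.12 (cv2) and the standard library are available. Lean on these libraries where they do the work, as an engineer would, in place of code of your own. Each camera call takes 0.05 s, during which the arm holds its last target. There are 200 camera calls.

TASK

The four supplies on the bench have been put back on the wrong base plates. Swap them round, parking one on the empty rubber mat when you need a free spot, until the wound-wash bottle stands in the middle of the large round plate, the small brown bottle in the middle of the small round plate, the gauze roll in the middle of the square plate, and the swab packet in the middle of the oblong plate with its long side along the plate. All must end upright and let go; leave the pump bottle where it is.

Things in the scene. Friction and masses are not known exactly. Their poses are not given: they have to be found in the camera images.
- wash_bottle: White round wound-wash bottle with a blue cap, the largest of the four supplies: body 62 mm in diameter and straight-sided up to 80 mm, then a shoulder and a 32 mm cap; 125 mm tall in all, about 0.3 kg. Loose, upright. Origin: centre of its underside; z up.
- small_bottle: Small round brown bottle with a white cap: body 38 mm in diameter and straight-sided up to 46 mm, then a shoulder and a 24 mm cap; 78 mm tall, about 0.09 kg. Loose, upright. Origin: centre of its underside; z up.
- gauze_roll: White gauze bandage roll standing on end: about 46 mm in diameter (its loose end makes it 49 mm along its x), 63 mm tall, firm, 0.03 kg. Loose, upright. Origin: centre of its underside; z up.
- swab_packet: Thin upright white and turquoise swab packet (a rigid carton): 23 mm thick along its x, 75 mm long along its y, 98 mm tall, standing on its 23 x 75 mm edge. Loose, upright. Grip it across its 23 mm. Origin: centre of its underside; z up.
- large_round_plate: The large round base plate, 116 mm in diameter: home of the wound-wash bottle. Dark grey metal, 6 mm thick, screwed to the bench and never moves. At the start one wrong supply stands on it. Origin: centre of its underside; z up.
- small_round_plate: The small round base plate, 76 mm in diameter: home of the small brown bottle. Dark grey metal, 6 mm thick, screwed to the bench and never moves. At the start one wrong supply stands on it. Origin: centre of its underside; z up.
- square_plate: The square base plate, 84 x 84 mm: home of the gauze roll. Dark grey metal, 6 mm thick, screwed to the bench and never moves. At the start one wrong supply stands on it. Origin: centre of its underside; z up.
- oblong_plate: The oblong base plate, 52 mm along its x and 120 mm along its y: home of the swab packet. Dark grey metal, 6 mm thick, screwed to the bench and never moves. At the start one wrong supply stands on it. Origin: centre of its underside; z up.
- rubber_mat: Plain dark rubber mat, 110 x 110 mm, 6 mm thick, fixed to the bench and empty at the start: a free spot where one supply can be stood for a while. Origin: centre of its underside; z up.
- pump_bottle: Bystander: hand-rub bottle with a pump, about 74 x 67 mm and 168 mm tall, loose, on the bench to the right of the plates; leave it alone. Origin: centre of its underside; z up.

How it is judged:
By the outcome, as a careful person would: the job done as asked, in the order asked, and still so for the second after the job is handed in, with the robot touching nothing.
It also fails if it takes over 141 s, if anything falls off the work surface, if the arm or the gripper's body presses on something with over 40 N, if the wrist force passes 120 N, or if a joint passes its speed limit or range.

## Working session

There is one attempt and no reset: what is moved stays moved. The work goes in short steps, Python scripts to look and compute and a tool call to move; the robot and the scene stay as the last step left them, time stands still between calls to the robot, and variables do not carry over. Pictures are saved under pics/ and viewed, at most 14 in all, crops included, and the job is handed in when it is done.

Besides the shell and the picture viewer there is one more tool, called after "Request:" as name(argument=value, ...), one argument or row to a line, values as JSON. move_arm: Moves the arm, as the interface text tells. Shifts and turns lie within -1 to 1; 1 stands for 20 cm of shift or pi rad of turn. Its arguments: {"type":"object","properties":{"steps":{"type":"array"},"jaw":{"type":"number"},"force":{"type":"number"}},"required":["steps"]}

```bash
mkdir -p pics; ls; python3 - <<'E'
from station import *
import cv2
for n in("scene","top"):
    f=grab_frame(n); cv2.imwrite(f"pics/{n}0.png",f["image"][:,:,::-1]); print(n,f["intrinsics"],f["rvec"],f["tvec"])
    import pickle; pickle.dump(f,open(f"{n}0.pkl","wb"))
print(state())
E
```

```text
pics
scene [[496.56886308   0.         281.13050347]
 [  0.         496.56886308 209.71343849]
 [  0.           0.           1.        ]] [ 0.74478976 -2.44619458  1.28749234] [424.22544592 223.87023581 971.17488218]
top [[472.52444257   0.         287.77447116]
 [  0.         472.52444257 210.47349118]
 [  0.           0.           1.        ]] [ 2.18160656 -2.17742032  0.08642732] [ -45.53194841  529.02131933 1359.71812829]
{'clock': 0.1, 'qpos': array([-1.21655995e+00,  3.51177963e-01,  1.65237053e+00,  8.86185033e-06,
        1.13910745e+00, -8.46132383e-02]), 'joint_velocities': array([ 0.00036695, -0.00121611, -0.0030471 ,  0.00098392, -0.0006423 ,
       -0.00118565]), 'joint_torque': array([ 8.37416846e-04, -5.06829250e+01, -2.91873461e+01, -6.52777612e-05,
        2.67062474e-03,  4.71270766e-06]), 'tool_pos': array([ 233.6064396 , -497.58684752,  230.81069684]), 'orientation': array([-3.14053385e+00, -9.78773300e-05,  4.38845852e-01]), 'ft_force': array([-0.08354831,  0.33026865,  0.12173607]), 'torque': array([ 0.02315429, -0.00943198, -0.00830734]), 'gripper_force': 0.0, 'finger_gap': 85.36348131129618}
```

```bash
python3 - <<'E'
import cv2
for n in("scene","top"):
    i=cv2.imread(f"pics/{n}0.png"); cv2.imwrite(f"pics/{n}0b.png",cv2.resize(i,(800,600),interpolation=cv2.INTER_CUBIC))
E
```

```text
(no output)
```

View pics/top0b.png

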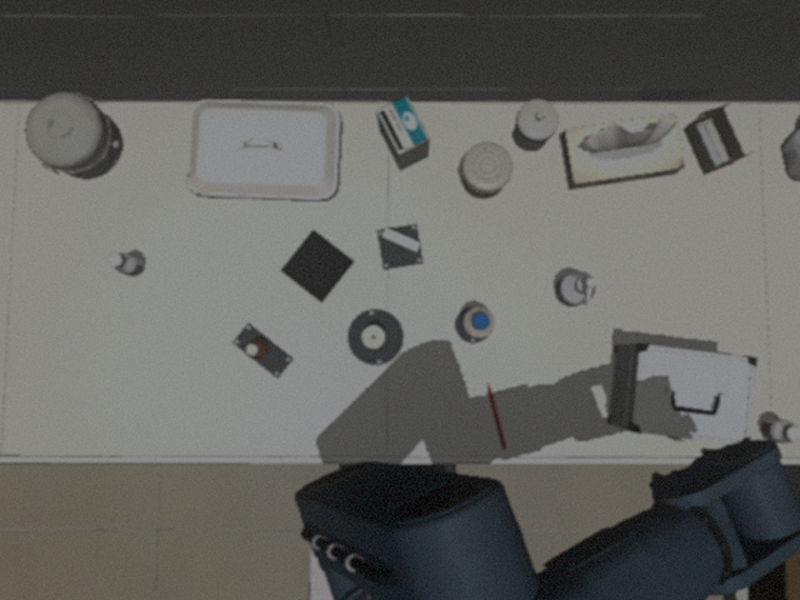

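View pics/scene0b.png

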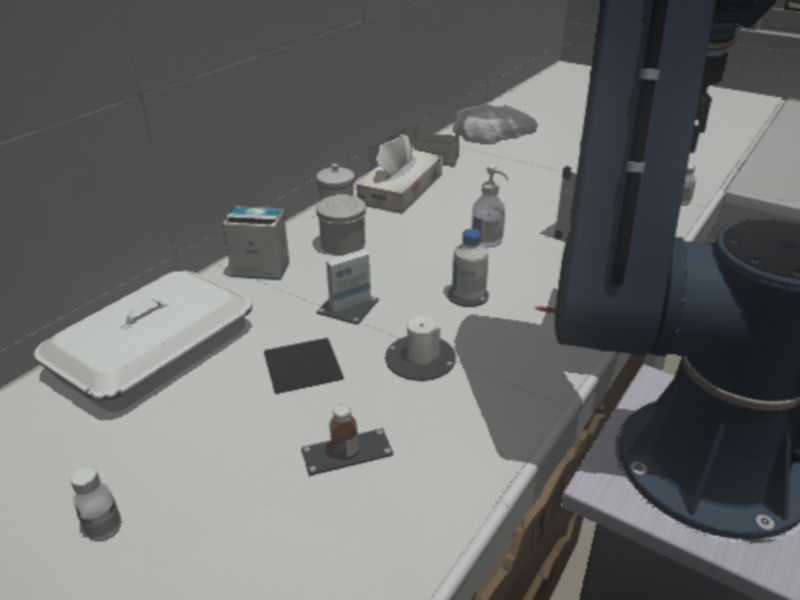

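The top picture shows the mat at (318,266), the square plate with the swab packet (400,247), the large round plate with the gauze (376,337), the small round plate with the wash bottle (477,322) and the oblong plate with the small bottle (263,350). This is one 4-cycle, so I'll park the gauze first.

```bash
python3 - <<'E'
import cv2
i=cv2.imread("pics/top0.png")[150:270,150:350]
i=cv2.resize(i,(800,480),interpolation=cv2.INTER_CUBIC)
i=cv2.convertScaleAbs(i,alpha=1.3,beta=20)
cv2.imwrite("pics/top0c.png",i)
E
```

```text
(no output)
```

View pics/top0c.png

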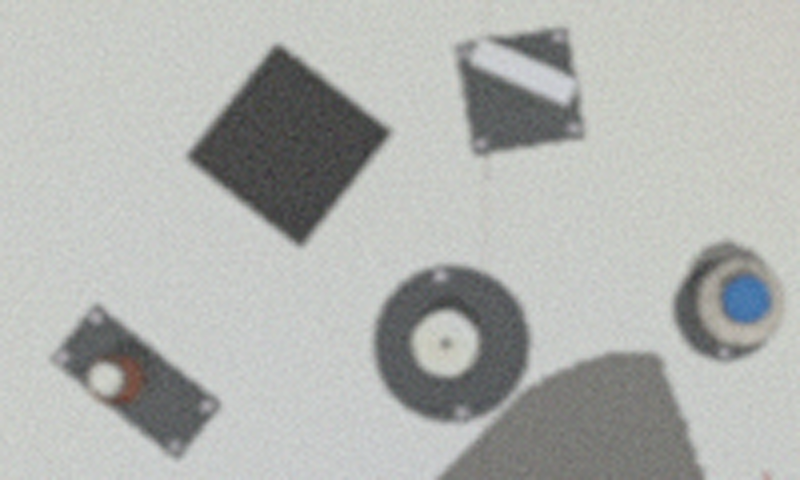

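```bash
cat > h.py <<'E'
import numpy as np, cv2
from scipy.spatial.transform import Rotation as Ro
def ray(f,uv,fish=False):
    K=np.array(f["intrinsics"]); uv=np.atleast_2d(np.array(uv,float))
    n=(uv-K[:2,2])/K[0,0]
    if fish:
        th=np.linalg.norm(n,axis=1,keepdims=True); d=np.c_[n/np.maximum(th,1e-9)*np.sin(th),np.cos(th)]
    else: d=np.c_[n,np.ones(len(n))]
    R=cv2.Rodrigues(np.array(f["rvec"]))[0]; t=np.array(f["tvec"]).ravel()
    return -R.T@t, d@R
def onz(f,uv,z,fish=False):
    o,d=ray(f,uv,fish); return (o+d*((z-o[2])/d[:,2:]))[:,:2]
def proj(f,P,fish=False):
    R=cv2.Rodrigues(np.array(f["rvec"]))[0]; t=np.array(f["tvec"]).ravel(); K=np.array(f["intrinsics"])
    c=np.atleast_2d(P)@R.T+t
    if fish:
        r=np.hypot(c[:,0],c[:,1])[:,None]; n=c[:,:2]/np.maximum(r,1e-9)*np.arctan2(r,c[:,2:])
    else: n=c[:,:2]/c[:,2:]
    return n*K[0,0]+K[:2,2]
def go(target,yaw_deg=None):
    """scaled tool-frame shift & turn from the current pose to xyz, yaw (tool down)"""
    from station import state
    s=state(); R=Ro.from_euler('xyz',s["orientation"])
    d=R.inv().apply(np.array(target)-s["tool_pos"]); out=d/200
    w=np.zeros(3)
    if yaw_deg is not None:
        w=(R.inv()*Ro.from_euler('xyz',[np.pi,0,np.radians(yaw_deg)])).as_rotvec()/np.pi
    print("pos",s["tool_pos"].round(1),"yaw",np.degrees(s["orientation"][2]).round(2),"shift",out.round(4),"turn",w.round(4)); return out,w
E
python3 - <<'E'
import pickle; from h import *
f=pickle.load(open("top0.pkl","rb"))
P=lambda l,z: onz(f,np.array(l)/4+150-.375*0,z)
def quad(n,l,z):
    p=P(l,z); e=[p[(k+1)%4]-p[k] for k in range(4)]
    print(n,p.mean(0).round(1),"len",np.linalg.norm(e,axis=1).round(1),"ang",[round(float(np.degrees(np.arctan2(a[1],a[0]))),1) for a in e])
quad("mat",[(280,45),(391,131),(302,245),(189,156)],6)
quad("sq",[(457,44),(566,28),(584,136),(478,154)],6)
quad("swab",[(483,39),(579,82),(568,105),(471,61)],104)
quad("obl",[(97,304),(219,405),(179,459),(52,356)],6)
for n,l,z in [("large",(451.5,343),6),("gauze",(445,343),69),("smallb",(106,379),84),("wash",(747,298),131),("splate",(725,310),6)]: print(n,P(l,z).round(1))
print("largeDia",P([(374,343),(529,343),(451,265),(451,422)],6).round(0).tolist())
E
```

```text
mat [602.8 149. ] len [105.3 107.  107.4 106.6] ang [-127.7, 142.6, 52.0, -38.5]
sq [643.4 -22.1] len [82.1 82.2 79.8 84.1] ang [-81.4, -170.6, 99.8, 11.0]
swab [640.5 -26.5] len [73.  17.8 73.8 17.5] ang [-114.3, 154.7, 65.5, -28.1]
obl [427.4 259.8] len [117.4  48.8 120.9  50.1] ang [-129.1, 144.0, 51.6, -40.1]
large [[455.6  28.6]]
gauze [[453.9  29.8]]
smallb [[428.1 263.9]]
wash [[ 482.7 -176.2]]
splate [[ 480.3 -172.7]]
largeDia [[455.0, 86.0], [456.0, -28.0], [513.0, 29.0], [398.0, 29.0]]
```

```bash
python3 - <<'E'
import station; print([n for n in dir(station) if n[0]!='_']); print(getattr(station,'pinch_z',None))
from h import *
go([454,30,230],50)
E
```

```text
['PlanningError', 'grab_frame', 'hand_in', 'pinch_z', 'state']
18.700000000000003
pos [ 233.6 -497.6  230.8] yaw 25.14 shift [ 2.1184 -1.9197  0.0063] turn [-3.000e-04 -1.000e-04 -1.381e-01]
```

Request:
move_arm(
  steps=[0.21, -0.19, 0, 0, 0, 0, 0.21, -0.19, 0, 0, 0, 0, 0.21, -0.19, 0, 0, 0, 0, 0.21, -0.19, 0, 0, 0, 0, 0.21, -0.19, 0, 0, 0, 0, 0.21, -0.19, 0, 0, 0, 0, 0.21, -0.19, 0, 0, 0, 0, 0.21, -0.19, 0, 0, 0, 0, 0.21, -0.19, 0, 0, 0, 0, 0.21, -0.19, 0, 0, 0, 0],
  jaw=1,
  force=30,
)

```text
clock: 1.35
tool_pos: [452.8, 26.5, 231.3]
orientation: [3.142, -0.0, 0.439]
ft_force: [1.0, -2.0, -0.1]
finger_gap: 85.3
gripper_force: 0.0
```

```bash
python3 - <<'E'
from h import *; from station import *
go([454,30,230],50)
f=grab_frame("wrist"); cv2.imwrite("pics/w1.png",cv2.resize(f["image"][:,:,::-1],(800,600),interpolation=cv2.INTER_CUBIC))
import pickle; pickle.dump(f,open("w1.pkl","wb"))
print(f["intrinsics"],f["rvec"],f["tvec"])
E
```

```text
pos [452.8  26.5 231.3] yaw 25.15 shift [ 0.0129 -0.0134  0.0064] turn [ 0.      0.     -0.1381]
[[325.1922621    0.         283.42525458]
 [  0.         325.1922621  203.8213362 ]
 [  0.           0.           1.        ]] [-2.43273557  1.54501205  0.23224842] [-168.20803145  364.26473851  502.47603291]
```

View pics/w1.png

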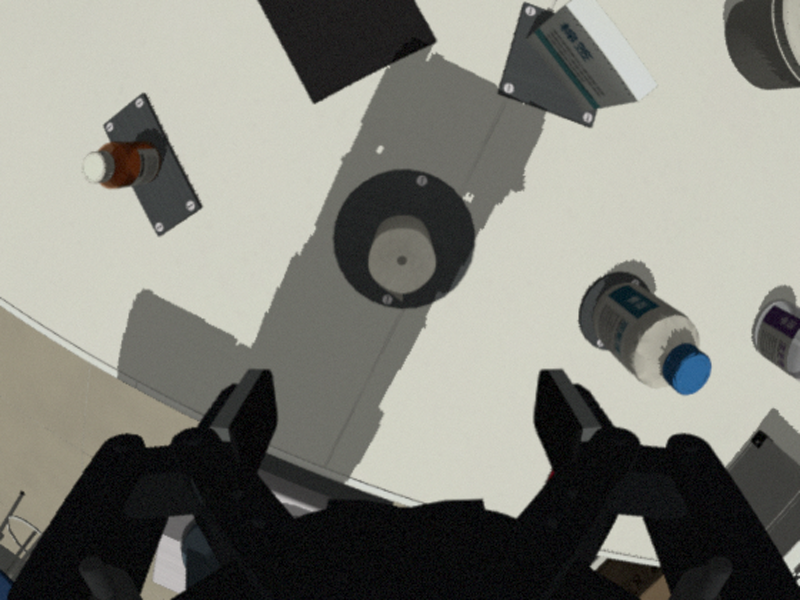

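```bash
python3 - <<'E'
import pickle; from h import *
f=pickle.load(open("w1.pkl","rb"))
P=lambda l,z: onz(f,(np.array(l)+.5)*.7-.5,z,True)
for n,l,z in [("gauze",[(402,261)],69),("large",[(422,181),(387,299)],6),("largeext",[(333,238),(475,238),(404,169),(404,308)],6),("smallb",[(94,167)],84),("obl",[(140,103),(109,127),(191,206),(159,227)],6),("sq",[(531,11),(587,118)],6),("splate",[(600,343),(634,282)],6),("wash",[(687,370)],131)]:
    p=P(l,z); print(n,p.mean(0).round(1),p.round(0).tolist())
E
```

```text
gauze [454.   29.6] [[454.0, 30.0]]
large [455.7  29.2] [[506.0, 37.0], [406.0, 21.0]]
largeext [457.5  30. ] [[434.0, 83.0], [483.0, -21.0], [508.0, 54.0], [404.0, 5.0]]
smallb [429.2 264.1] [[429.0, 264.0]]
obl [427.1 261.6] [[475.0, 291.0], [445.0, 316.0], [409.0, 208.0], [380.0, 232.0]]
sq [644.  -20.9] [[673.0, 19.0], [615.0, -61.0]]
splate [ 481.2 -171.8] [[449.0, -172.0], [513.0, -171.0]]
wash [ 483.3 -168.3] [[483.0, -168.0]]
```

Request:
move_arm(
  steps=[0.012, -0.012, 0.25, 0, 0, 0, 0, 0, 0.25, 0, 0, 0, 0, 0, 0.25, 0, 0, 0, 0, 0, 0.18, 0, 0, 0, 0, 0, 0.1, 0, 0, 0, 0, 0, 0, 0, 0, 0, 0, 0, 0, 0, 0, 0],
  jaw=1,
)

```text
clock: 2.28
tool_pos: [454.0, 27.7, 26.0]
orientation: [3.141, -0.001, 0.439]
ft_force: [-0.4, 0.4, -0.9]
finger_gap: 85.1
gripper_force: 0.0
```

Request:
move_arm(
  steps=[0, 0, 0, 0, 0, 0, 0, 0, 0, 0, 0, 0, 0, 0, 0, 0, 0, 0, 0, 0, 0, 0, 0, 0, 0, 0, 0, 0, 0, 0, 0, 0, 0, 0, 0, 0],
  jaw=-1,
  force=25,
)

```text
clock: 3.02
tool_pos: [453.9, 27.8, 26.0]
orientation: [3.141, -0.001, 0.439]
ft_force: [-1.2, -0.8, 7.1]
finger_gap: 45.7
gripper_force: 24.7
```

```bash
python3 - <<'E'
from h import *; from station import *
print(state()["finger_gap"],state()["clock"]); go([602.8,149,26.5])
E
```

```text
45.745100878068065 3.025
pos [453.9  27.8  26. ] yaw 25.15 shift [ 0.9314 -0.2325 -0.0021] turn [0. 0. 0.]
```

Request:
move_arm(
  steps=[0, 0, -0.15, 0, 0, 0, 0, 0, -0.2, 0, 0, 0, 0.19, -0.046, 0, 0, 0, 0, 0.25, -0.062, 0, 0, 0, 0, 0.25, -0.062, 0, 0, 0, 0, 0.24, -0.062, 0, 0, 0, 0, 0, 0, 0.15, 0, 0, 0, 0, 0, 0.12, 0, 0, 0, 0, 0, 0.06, 0, 0, 0, 0, 0, 0.02, 0, 0, 0],
)

```text
clock: 4.28
tool_pos: [601.9, 148.8, 25.9]
orientation: [-3.141, 0.001, 0.439]
ft_force: [-14.5, -2.7, 29.7]
finger_gap: 45.2
gripper_force: 28.5
```

Request:
move_arm(
  steps=[0, 0, 0, 0, 0, 0, 0, 0, 0, 0, 0, 0],
)

```text
clock: 4.53
tool_pos: [602.7, 148.8, 26.1]
orientation: [3.141, -0.001, 0.439]
ft_force: [-0.4, 0.6, -1.9]
finger_gap: 45.5
gripper_force: 26.0
```

Request:
move_arm(
  steps=[0, 0, 0, 0, 0, 0, 0, 0, 0, 0, 0, 0, 0, 0, 0, 0, 0, 0, 0, 0, -0.1, 0, 0, 0, 0, 0, -0.3, 0, 0, 0, 0, 0, -0.3, 0, 0, 0, 0, 0, -0.3, 0, 0, 0, 0, 0, 0, 0, 0, 0],
  jaw=1,
)

```text
clock: 5.52
tool_pos: [604.3, 149.2, 232.0]
orientation: [3.139, -0.01, 0.439]
ft_force: [0.4, 0.5, -1.2]
finger_gap: 85.1
gripper_force: 0.0
```

```bash
python3 - <<'E'
from h import *; from station import *
go([482.5,-172.5,230]); go([602.8,149,230])
E
```

```text
pos [604.3 149.2 232. ] yaw 25.15 shift [-1.2345e+00  1.1973e+00  1.0000e-03] turn [0. 0. 0.]
pos [604.3 149.2 232. ] yaw 25.15 shift [-0.007  -0.0023  0.0098] turn [0. 0. 0.]
```

Request:
move_arm(
  steps=[-0.154, 0.15, 0, 0, 0, 0, -0.154, 0.15, 0, 0, 0, 0, -0.154, 0.15, 0, 0, 0, 0, -0.154, 0.15, 0, 0, 0, 0, -0.154, 0.15, 0, 0, 0, 0, -0.154, 0.15, 0, 0, 0, 0, -0.154, 0.15, 0, 0, 0, 0, -0.154, 0.15, 0, 0, 0, 0, 0, 0, 0, 0, 0, 0],
)

```text
clock: 6.65
tool_pos: [480.1, -175.0, 225.4]
orientation: [3.142, 0.0, 0.436]
ft_force: [-0.1, 0.7, -0.5]
finger_gap: 85.4
gripper_force: 0.0
```

```bash
python3 - <<'E'
from h import *; from station import *
f=grab_frame("wrist"); cv2.imwrite("pics/w2.png",cv2.resize(f["image"][:,:,::-1],(800,600),interpolation=cv2.INTER_CUBIC))
import pickle; pickle.dump(f,open("w2.pkl","wb"))
E
```

```text
(no output)
```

View pics/w2.png

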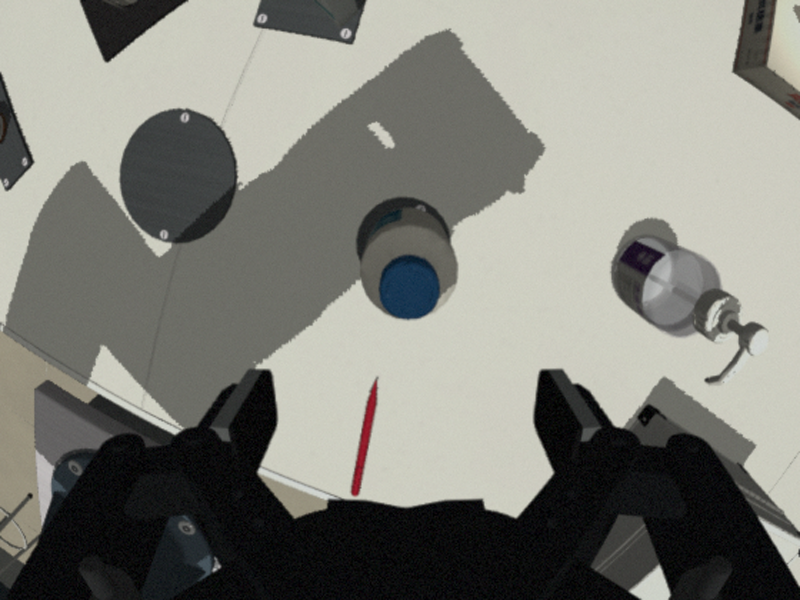

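The wash cap is at (409,288) and the empty large plate's bolts are at (185,118) and (164,235).

```bash
python3 - <<'E'
import pickle; from h import *
f=pickle.load(open("w2.pkl","rb"))
P=lambda l,z: onz(f,(np.array(l)+.5)*.7-.5,z,True)
print(P([(409.5,289)],131),P([(185,118),(164,235)],6).mean(0),P([(121,175),(237,175)],6).mean(0))
w=P([(409.5,289)],131)[0]; go([w[0],w[1],45],25.15)
E
```

```text
[[ 483.8409364  -175.61543637]] [455.29465565  28.86216938] [458.46407718  27.71180335]
pos [ 480.6 -173.8  225.4] yaw 25.02 shift [0.0108 0.0151 0.9022] turn [-0.0001 -0.     -0.0007]
```

Request:
move_arm(
  steps=[0.009, 0.015, 0.1, 0, 0, 0, 0, 0, 0.2, 0, 0, 0, 0, 0, 0.2, 0, 0, 0, 0, 0, 0.15, 0, 0, 0, 0, 0, 0.07, 0, 0, 0, 0, 0, 0.03, 0, 0, 0, 0, 0, 0, 0, 0, 0, 0, 0, 0, 0, 0, 0],
)

```text
clock: 7.7
tool_pos: [484.6, -175.3, 76.2]
orientation: [3.14, -0.001, 0.439]
ft_force: [-0.8, 0.6, 1.2]
finger_gap: 85.8
gripper_force: 0.0
```

```bash
python3 - <<'E'
from h import *
go([483.5,-175.8,61],25.15)
E
```

```text
pos [ 484.6 -175.3   76.2] yaw 25.14 shift [-0.0061  0.      0.0759] turn [ 0.0004 -0.0003 -0.    ]
```

Request:
move_arm(
  steps=[-0.006, 0, 0.03, 0, 0, 0, 0, 0, 0.03, 0, 0, 0, 0, 0, 0.015, 0, 0, 0, 0, 0, 0, 0, 0, 0],
)

```text
clock: 8.2
tool_pos: [482.9, -175.6, 60.0]
orientation: [-3.141, 0.0, 0.439]
ft_force: [-0.6, -0.2, 0.2]
finger_gap: 85.4
gripper_force: 0.0
```

Request:
move_arm(
  steps=[0, 0, 0, 0, 0, 0, 0, 0, 0, 0, 0, 0, 0, 0, 0, 0, 0, 0, 0, 0, 0, 0, 0, 0, 0, 0, 0, 0, 0, 0],
  jaw=-1,
  force=45,
)

```text
clock: 8.82
tool_pos: [483.3, -175.8, 60.7]
orientation: [3.141, -0.0, 0.439]
ft_force: [-1.3, -0.7, 5.9]
finger_gap: 58.8
gripper_force: 48.8
```

Request:
move_arm(
  steps=[0, 0, -0.03, 0, 0, 0, 0, 0, -0.05, 0, 0, 0, 0, 0, -0.07, 0, 0, 0, 0, 0, 0, 0, 0, 0, 0, 0, 0, 0, 0, 0],
)

```text
clock: 9.45
tool_pos: [482.9, -175.6, 90.3]
orientation: [3.142, -0.0, 0.439]
ft_force: [0.8, -0.3, -2.5]
finger_gap: 59.1
gripper_force: 49.1
```

```bash
python3 - <<'E'
from h import *; from station import *
f=grab_frame("scene"); i=f["image"][130:270,270:410,::-1]; cv2.imwrite("pics/s2.png",cv2.resize(i,(560,560),interpolation=cv2.INTER_CUBIC))
go([457,27,91],25.15)
E
```

```text
pos [ 482.8 -175.5   90.1] yaw 25.14 shift [ 0.3134 -0.9716 -0.0043] turn [-0.0001  0.0001 -0.0001]
```

View pics/s2.png

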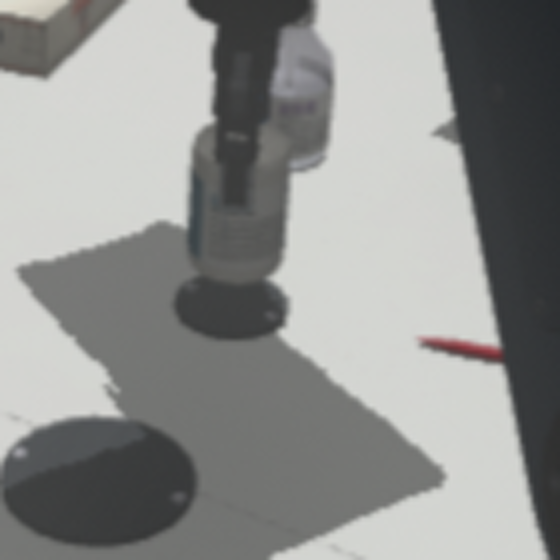

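Request:
move_arm(
  steps=[0.022, -0.064, 0, 0, 0, 0, 0.052, -0.164, 0, 0, 0, 0, 0.052, -0.164, 0, 0, 0, 0, 0.052, -0.164, 0, 0, 0, 0, 0.052, -0.164, 0, 0, 0, 0, 0.052, -0.164, 0, 0, 0, 0, 0.028, -0.1, 0, 0, 0, 0, 0, 0, 0, 0, 0, 0, 0, 0, 0.07, 0, 0, 0, 0, 0, 0, 0, 0, 0],
)

```text
clock: 10.75
tool_pos: [454.8, 28.4, 75.0]
orientation: [-3.141, 0.002, 0.438]
ft_force: [-0.6, -0.7, -2.3]
finger_gap: 59.0
gripper_force: 49.2
```

```bash
python3 - <<'E'
from h import *
go([455.3,29,61],25.15)
E
```

```text
pos [454.8  28.4  75. ] yaw 25.09 shift [ 0.0039 -0.0016  0.0701] turn [-0.0003  0.0007 -0.0003]
```

Request:
move_arm(
  steps=[0.002, -0.001, 0.03, 0, 0, 0, 0, 0, 0.03, 0, 0, 0, 0, 0, 0.01, 0, 0, 0, 0, 0, 0, 0, 0, 0, 0, 0, 0, 0, 0, 0],
)

```text
clock: 11.38
tool_pos: [455.9, 29.2, 62.4]
orientation: [3.141, -0.0, 0.439]
ft_force: [-0.6, 0.2, -2.3]
finger_gap: 59.1
gripper_force: 49.2
```

Request:
move_arm(
  steps=[0, 0, 0, 0, 0, 0, 0, 0, 0, 0, 0, 0, 0, 0, 0, 0, 0, 0, 0, 0, 0, 0, 0, 0, 0, 0, -0.1, 0, 0, 0, 0, 0, -0.25, 0, 0, 0, 0, 0, -0.25, 0, 0, 0, 0, 0, -0.25, 0, 0, 0, 0, 0, 0, 0, 0, 0],
  jaw=1,
)

```text
clock: 12.5
tool_pos: [457.3, 29.2, 235.6]
orientation: [3.139, -0.006, 0.439]
ft_force: [1.1, 0.1, -1.4]
finger_gap: 85.3
gripper_force: 0.0
```

```bash
python3 - <<'E'
from h import *
go([428.5,264,230],25.15)
E
```

```text
pos [457.3  29.2 235.6] yaw 25.15 shift [ 0.3682 -1.1242  0.0265] turn [ 0.001  -0.0019 -0.    ]
```

Request:
move_arm(
  steps=[0.03, -0.07, 0, 0, 0, 0, 0.046, -0.14, 0, 0, 0, 0, 0.046, -0.14, 0, 0, 0, 0, 0.046, -0.14, 0, 0, 0, 0, 0.046, -0.14, 0, 0, 0, 0, 0.046, -0.14, 0, 0, 0, 0, 0.046, -0.14, 0, 0, 0, 0, 0.046, -0.14, 0, 0, 0, 0, 0.016, -0.07, 0, 0, 0, 0, 0, 0, 0, 0, 0, 0],
)

```text
clock: 13.75
tool_pos: [426.5, 263.7, 231.3]
orientation: [3.142, 0.002, 0.44]
ft_force: [0.1, -1.2, 0.8]
finger_gap: 85.2
gripper_force: 0.0
```

```bash
python3 - <<'E'
from h import *; from station import *
f=grab_frame("wrist"); cv2.imwrite("pics/w3.png",cv2.resize(f["image"][:,:,::-1],(800,600),interpolation=cv2.INTER_CUBIC))
import pickle; pickle.dump(f,open("w3.pkl","wb"))
E
```

```text
(no output)
```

View pics/w3.png

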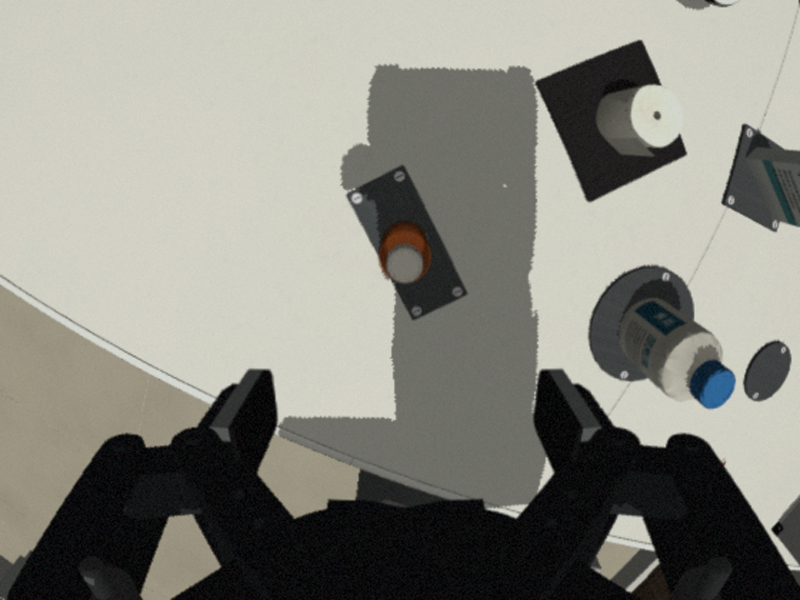

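The small cap is at (404,264), the oblong bolts at (399,177), (357,199), (457,292) and (417,311), the gauze top at (657,116), and the empty small plate's bolts at (784,350) and (752,393).

```bash
python3 - <<'E'
import pickle; from h import *
f=pickle.load(open("w3.pkl","rb"))
P=lambda l,z: onz(f,(np.array(l)+.5)*.7-.5,z,True)
b=P([(404.5,264)],84)[0]; o=P([(399,177),(357,199),(457,292),(417,311)],6)
print(b,o.mean(0),[np.degrees(np.arctan2(*(o[i]-o[j])[::-1])) for i,j in((0,2),(1,3))],P([(657,116)],69),P([(784,350),(752,393)],6))
go([b[0],b[1],20],25.15)
E
```

```text
[429.64329045 265.89303548] [427.03631346 261.46912148] [np.float64(52.1555765054432), np.float64(52.374307871633334)] [[602.99864394 149.6078476 ]] [[ 512.79183756 -174.51147095]
 [ 450.68755553 -163.9003541 ]]
pos [426.8 263.1 231.6] yaw 25.18 shift [ 0.0201 -0.0068  1.058 ] turn [0.0001 0.0004 0.0002]
```

Request:
move_arm(
  steps=[0.014, -0.006, 0.15, 0, 0, 0, 0, 0, 0.25, 0, 0, 0, 0, 0, 0.25, 0, 0, 0, 0, 0, 0.2, 0, 0, 0, 0, 0, 0.13, 0, 0, 0, 0, 0, 0.07, 0, 0, 0, 0, 0, 0, 0, 0, 0, 0, 0, 0, 0, 0, 0],
)

```text
clock: 14.8
tool_pos: [429.9, 265.6, 23.2]
orientation: [-3.142, -0.001, 0.439]
ft_force: [-0.1, -0.8, -1.5]
finger_gap: 85.2
gripper_force: 0.0
```

```bash
python3 - <<'E'
from h import *
go([429.3,265.3,20.5],25.15)
E
```

```text
pos [429.9 265.6  23.2] yaw 25.13 shift [-0.0034  0.0003  0.0137] turn [-0.     -0.0005 -0.0001]
```

Request:
move_arm(
  steps=[0, 0, 0, 0, 0, 0, 0, 0, 0, 0, 0, 0, 0, 0, 0, 0, 0, 0, 0, 0, 0, 0, 0, 0, 0, 0, 0, 0, 0, 0, 0, 0, 0, 0, 0, 0, 0, 0, 0, 0, 0, 0],
  jaw=-1,
  force=30,
)

```text
clock: 15.68
tool_pos: [429.4, 265.7, 22.8]
orientation: [-3.142, -0.001, 0.439]
ft_force: [-0.9, -0.6, 7.0]
finger_gap: 36.4
gripper_force: 29.8
```

Request:
move_arm(
  steps=[0, 0, -0.05, 0, 0, 0, 0, 0, -0.15, 0, 0, 0, 0, 0, -0.2, 0, 0, 0, 0, 0, -0.2, 0, 0, 0, 0, 0, -0.15, 0, 0, 0, 0, 0, -0.1, 0, 0, 0, 0, 0, 0, 0, 0, 0],
)

```text
clock: 16.55
tool_pos: [429.8, 265.8, 193.8]
orientation: [-3.142, -0.003, 0.439]
ft_force: [0.4, 0.1, -1.4]
finger_gap: 36.2
gripper_force: 30.6
```

```bash
python3 - <<'E'
from h import *
go([481,-171.9,193],25.15)
E
```

```text
pos [429.8 265.8 193.8] yaw 25.14 shift [-6.979e-01  2.090e+00  1.700e-03] turn [-0.     -0.0009 -0.    ]
```

Request:
move_arm(
  steps=[-0.04, 0.1, 0, 0, 0, 0, -0.076, 0.23, 0, 0, 0, 0, -0.076, 0.23, 0, 0, 0, 0, -0.076, 0.23, 0, 0, 0, 0, -0.076, 0.23, 0, 0, 0, 0, -0.076, 0.23, 0, 0, 0, 0, -0.076, 0.23, 0, 0, 0, 0, -0.076, 0.23, 0, 0, 0, 0, -0.076, 0.23, 0, 0, 0, 0, -0.05, 0.15, 0, 0, 0, 0],
)

```text
clock: 17.8
tool_pos: [480.0, -174.0, 191.2]
orientation: [-3.141, 0.001, 0.438]
ft_force: [1.1, 0.8, -0.6]
finger_gap: 36.2
gripper_force: 30.6
```

Request:
move_arm(
  steps=[0, 0, 0, 0, 0, 0, 0, 0, 0.15, 0, 0, 0, 0, 0, 0.25, 0, 0, 0, 0, 0, 0.2, 0, 0, 0, 0, 0, 0.1, 0, 0, 0, 0, 0, 0, 0, 0, 0, 0, 0, 0, 0, 0, 0],
)

```text
clock: 18.68
tool_pos: [480.8, -171.8, 53.0]
orientation: [3.141, -0.0, 0.439]
ft_force: [-0.7, 0.1, -1.1]
finger_gap: 36.1
gripper_force: 30.6
```

```bash
python3 - <<'E'
from h import *
go([481,-171.9,23.2],25.15)
E
```

```text
pos [ 480.8 -171.8   53. ] yaw 25.17 shift [0.0008 0.0006 0.1488] turn [ 0.0002 -0.0001  0.0001]
```

Request:
move_arm(
  steps=[0, 0, 0.05, 0, 0, 0, 0, 0, 0.06, 0, 0, 0, 0, 0, 0.03, 0, 0, 0, 0, 0, 0.007, 0, 0, 0, 0, 0, 0, 0, 0, 0, 0, 0, 0, 0, 0, 0],
)

```text
clock: 19.42
tool_pos: [480.2, -172.1, 22.8]
orientation: [-3.141, 0.0, 0.439]
ft_force: [-3.3, 0.1, 2.2]
finger_gap: 35.8
gripper_force: 31.0
```

Request:
move_arm(
  steps=[0, 0, 0, 0, 0, 0, 0, 0, 0, 0, 0, 0, 0, 0, 0, 0, 0, 0, 0, 0, 0, 0, 0, 0, 0, 0, -0.1, 0, 0, 0, 0, 0, -0.25, 0, 0, 0, 0, 0, -0.3, 0, 0, 0, 0, 0, -0.3, 0, 0, 0, 0, 0, 0, 0, 0, 0, 0, 0, 0, 0, 0, 0],
  jaw=1,
)

```text
clock: 20.68
tool_pos: [480.1, -172.0, 212.3]
orientation: [-3.141, 0.0, 0.439]
ft_force: [0.2, -0.4, -0.1]
finger_gap: 85.4
gripper_force: 0.0
```

```bash
python3 - <<'E'
from h import *
go([640.5,-26.5,230],65.5)
E
```

```text
pos [ 480.1 -172.   212.3] yaw 25.14 shift [ 1.0351 -0.3178 -0.0887] turn [-2.000e-04  1.000e-04 -2.242e-01]
```

Request:
move_arm(
  steps=[0.1, -0.03, -0.02, 0, 0, 0, 0.207, -0.064, -0.02, 0, 0, 0, 0.207, -0.064, -0.02, 0, 0, 0, 0.207, -0.064, -0.02, 0, 0, 0, 0.207, -0.064, -0.01, 0, 0, 0, 0.107, -0.032, 0, 0, 0, -0.048, 0, 0, 0, 0, 0, -0.056, 0, 0, 0, 0, 0, -0.056, 0, 0, 0, 0, 0, -0.056, 0, 0, 0, 0, 0, -0.008],
)

```text
clock: 21.92
tool_pos: [640.9, -25.7, 229.5]
orientation: [-3.14, 0.001, 1.143]
ft_force: [-0.1, -0.2, -0.0]
finger_gap: 85.2
gripper_force: 0.0
```

```bash
python3 - <<'E'
from h import *; from station import *
f=grab_frame("wrist"); cv2.imwrite("pics/w4.png",cv2.resize(f["image"][:,:,::-1],(800,600),interpolation=cv2.INTER_CUBIC))
import pickle; pickle.dump(f,open("w4.pkl","wb"))
E
```

```text
(no output)
```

View pics/w4.png

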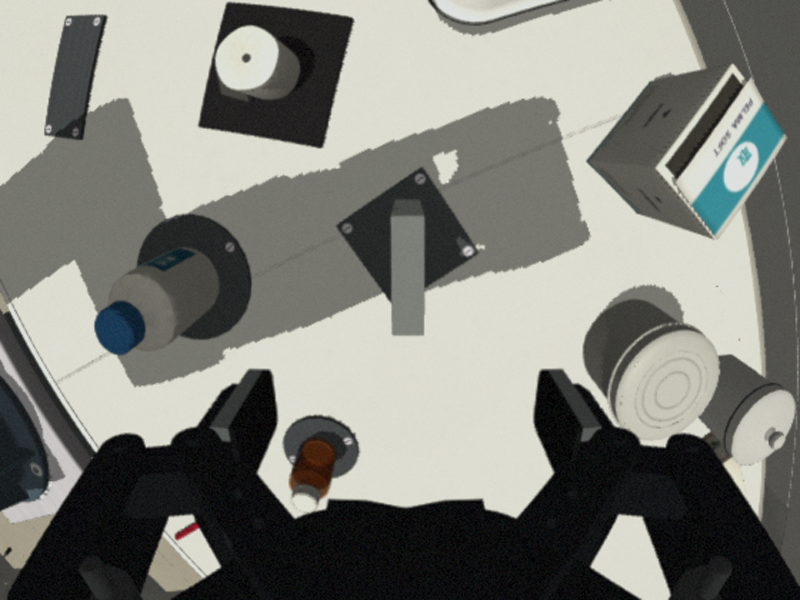

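The swab top face spans (391–424, 216–335) and is square to the gripper. The plate bolts are at (347,228) and (468,251).

```bash
python3 - <<'E'
import pickle; from h import *
f=pickle.load(open("w4.pkl","rb"))
P=lambda l,z: onz(f,(np.array(l)+.5)*.7-.5,z,True)
c=P([(391,216),(423,216),(425,335),(391,335)],104)
a=c[:2].mean(0)-c[2:].mean(0); print(c.mean(0),np.linalg.norm(a),np.degrees(np.arctan2(a[1],a[0])),np.linalg.norm(c[2]-c[3]),P([(347,228),(468,251)],6).mean(0),P([(347,228),(468,251)],6),P([(421,178)],6))
b=c.mean(0); go([b[0],b[1],50],65.5)
E
```

```text
[642.11490107 -24.96969948] 74.11521750548015 66.0440233922567 21.18362507631557 [644.60742674 -20.69316358] [[604.2160791    8.03009079]
 [684.99877437 -49.41641796]] [[674.23910069  19.69893058]]
pos [640.9 -25.9 229.8] yaw 65.43 shift [0.0069 0.005  0.899 ] turn [-0.0005  0.0001 -0.0004]
```

Request:
move_arm(
  steps=[0.004, 0.002, 0.15, 0, 0, 0, 0, 0, 0.25, 0, 0, 0, 0, 0, 0.22, 0, 0, 0, 0, 0, 0.18, 0, 0, 0, 0, 0, 0.12, 0, 0, 0, 0, 0, 0, 0, 0, 0],
)

```text
clock: 22.72
tool_pos: [640.4, -25.6, 44.8]
orientation: [-3.138, 0.001, 1.14]
ft_force: [0.8, 0.1, -0.4]
finger_gap: 85.7
gripper_force: 0.0
```

Request:
move_arm(
  steps=[0, 0, 0, 0, 0, 0, 0, 0, 0, 0, 0, 0, 0, 0, 0, 0, 0, 0, 0, 0, 0, 0, 0, 0, 0, 0, 0, 0, 0, 0, 0, 0, 0, 0, 0, 0, 0, 0, 0, 0, 0, 0, 0, 0, 0, 0, 0, 0],
  jaw=-1,
  force=30,
)

```text
clock: 23.72
tool_pos: [642.1, -26.2, 47.7]
orientation: [3.14, -0.0, 1.142]
ft_force: [-0.6, -0.1, 5.6]
finger_gap: 21.6
gripper_force: 30.5
```

Request:
move_arm(
  steps=[0, 0, -0.05, 0, 0, 0, 0, 0, -0.15, 0, 0, 0, 0, 0, -0.2, 0, 0, 0, 0, 0, -0.2, 0, 0, 0, 0, 0, -0.15, 0, 0, 0, 0, 0, -0.1, 0, 0, 0, 0, 0, 0, 0, 0, 0],
)

```text
clock: 24.6
tool_pos: [642.1, -26.1, 218.6]
orientation: [3.139, -0.001, 1.143]
ft_force: [-0.4, 0.1, -1.2]
finger_gap: 21.6
gripper_force: 29.7
```

```bash
python3 - <<'E'
from h import *
go([427.1,261.6,210],65.5)
E
```

```text
pos [642.1 -26.1 218.6] yaw 65.46 shift [ 0.8623 -1.5753  0.0395] turn [ 0.0009 -0.0003 -0.0002]
```

Request:
move_arm(
  steps=[0.05, -0.1, 0, 0, 0, 0, 0.116, -0.213, 0, 0, 0, 0, 0.116, -0.213, 0, 0, 0, 0, 0.116, -0.213, 0, 0, 0, 0, 0.116, -0.213, 0, 0, 0, 0, 0.116, -0.213, 0, 0, 0, 0, 0.116, -0.213, 0, 0, 0, 0, 0.116, -0.197, 0, 0, 0, 0, 0, 0, 0, 0, 0, 0.037, 0, 0, 0, 0, 0, 0.038],
)

```text
clock: 25.85
tool_pos: [425.7, 261.8, 215.9]
orientation: [-3.141, 0.002, 0.904]
ft_force: [0.5, 0.4, -0.4]
finger_gap: 21.7
gripper_force: 29.7
```

Request:
move_arm(
  steps=[0, 0, 0.1, 0, 0, 0, 0, 0, 0.2, 0, 0, 0, 0, 0, 0.2, 0, 0, 0, 0, 0, 0.15, 0, 0, 0, 0, 0, 0.05, 0, 0, 0, 0, 0, 0, 0, 0, 0, 0, 0, 0, 0, 0, 0],
)

```text
clock: 26.72
tool_pos: [427.1, 261.8, 77.9]
orientation: [3.141, -0.001, 0.907]
ft_force: [1.0, 0.1, 0.1]
finger_gap: 21.6
gripper_force: 29.7
```

```bash
python3 - <<'E'
from h import *
go([427.1,261.6,48],52)
E
```

```text
pos [427.1 261.8  77.9] yaw 51.96 shift [-0.0012  0.0006  0.1494] turn [ 0.0002 -0.0005 -0.0002]
```

Request:
move_arm(
  steps=[0, 0, 0.05, 0, 0, 0, 0, 0, 0.06, 0, 0, 0, 0, 0, 0.03, 0, 0, 0, 0, 0, 0.009, 0, 0, 0, 0, 0, 0, 0, 0, 0, 0, 0, 0, 0, 0, 0],
)

```text
clock: 27.48
tool_pos: [426.3, 261.3, 47.6]
orientation: [-3.141, 0.001, 0.907]
ft_force: [-5.0, -4.7, 15.4]
finger_gap: 21.5
gripper_force: 31.7
```

Request:
move_arm(
  steps=[0, 0, 0, 0, 0, 0, 0, 0, 0, 0, 0, 0, 0, 0, 0, 0, 0, 0, 0, 0, 0, 0, 0, 0, 0, 0, 0, 0, 0, 0, 0, 0, -0.1, 0, 0, 0, 0, 0, -0.25, 0, 0, 0, 0, 0, -0.3, 0, 0, 0, 0, 0, -0.25, 0, 0, 0, 0, 0, 0, 0, 0, 0],
  jaw=1,
)

```text
clock: 28.72
tool_pos: [428.0, 262.3, 230.6]
orientation: [3.139, -0.006, 0.907]
ft_force: [0.3, -0.2, -1.1]
finger_gap: 85.4
gripper_force: 0.0
```

```bash
python3 - <<'E'
from h import *
go([603,149.3,228],52)
E
```

```text
pos [428.  262.3 230.6] yaw 51.97 shift [0.0939 1.0372 0.0169] turn [ 0.001  -0.002  -0.0002]
```

Request:
move_arm(
  steps=[0.014, 0.137, 0, 0, 0, 0, 0.02, 0.225, 0, 0, 0, 0, 0.02, 0.225, 0, 0, 0, 0, 0.02, 0.225, 0, 0, 0, 0, 0.02, 0.225, 0, 0, 0, 0, 0, 0, 0.2, 0, 0, 0, 0, 0, 0.25, 0, 0, 0, 0, 0, 0.2, 0, 0, 0, 0, 0, 0, 0, 0, 0, 0, 0, 0, 0, 0, 0],
)

```text
clock: 29.98
tool_pos: [602.1, 148.7, 98.1]
orientation: [3.141, -0.001, 0.907]
ft_force: [0.2, -0.8, -0.2]
finger_gap: 85.5
gripper_force: 0.0
```

```bash
python3 - <<'E'
from h import *
go([603,149.3,26.5],52)
E
```

```text
pos [602.1 148.7  98.1] yaw 51.96 shift [0.0048 0.0014 0.3582] turn [ 0.0002 -0.0003 -0.0002]
```

Request:
move_arm(
  steps=[0.004, 0.001, 0.15, 0, 0, 0, 0, 0, 0.13, 0, 0, 0, 0, 0, 0.07, 0, 0, 0, 0, 0, 0, 0, 0, 0],
)

```text
clock: 30.48
tool_pos: [602.4, 149.1, 27.5]
orientation: [3.141, -0.0, 0.907]
ft_force: [0.2, 0.1, 0.5]
finger_gap: 85.0
gripper_force: 0.0
```

Request:
move_arm(
  steps=[0, 0, 0, 0, 0, 0, 0, 0, 0, 0, 0, 0, 0, 0, 0, 0, 0, 0, 0, 0, 0, 0, 0, 0, 0, 0, 0, 0, 0, 0, 0, 0, 0, 0, 0, 0],
  jaw=-1,
  force=25,
)

```text
clock: 31.22
tool_pos: [602.7, 149.2, 28.1]
orientation: [3.141, -0.001, 0.907]
ft_force: [-1.7, -0.6, 6.4]
finger_gap: 45.3
gripper_force: 25.3
```

```bash
python3 - <<'E'
from h import *
go([644.3,-21.1,27],52)
E
```

```text
pos [602.7 149.2  28.1] yaw 51.96 shift [-0.5424  0.6885  0.0057] turn [ 0.0003 -0.0003 -0.0002]
```

Request:
move_arm(
  steps=[0, 0, -0.1, 0, 0, 0, 0, 0, -0.2, 0, 0, 0, -0.06, 0.078, 0, 0, 0, 0, -0.12, 0.153, 0, 0, 0, 0, -0.12, 0.153, 0, 0, 0, 0, -0.12, 0.153, 0, 0, 0, 0, -0.12, 0.153, 0, 0, 0, 0, 0, 0, 0, 0, 0, 0, 0, 0, 0.15, 0, 0, 0, 0, 0, 0, 0, 0, 0],
)

```text
clock: 32.48
tool_pos: [642.7, -20.6, 55.3]
orientation: [-3.138, 0.002, 0.907]
ft_force: [0.6, 0.3, -0.6]
finger_gap: 44.9
gripper_force: 25.9
```

```bash
python3 - <<'E'
from h import *
go([644.3,-21.1,28.3],52)
E
```

```text
pos [642.7 -20.6  55.3] yaw 51.97 shift [0.0032 0.0087 0.1347] turn [-0.0012  0.0007 -0.0002]
```

Request:
move_arm(
  steps=[0, 0.002, 0.05, 0, 0, 0, 0, 0, 0.05, 0, 0, 0, 0, 0, 0.03, 0, 0, 0, 0, 0, 0.008, 0, 0, 0, 0, 0, 0, 0, 0, 0, 0, 0, 0, 0, 0, 0],
)

```text
clock: 33.22
tool_pos: [644.8, -21.3, 29.8]
orientation: [3.141, -0.0, 0.907]
ft_force: [-0.5, -0.3, -1.3]
finger_gap: 45.4
gripper_force: 25.9
```

Request:
move_arm(
  steps=[0, 0, 0, 0, 0, 0, 0, 0, 0, 0, 0, 0, 0, 0, 0, 0, 0, 0, 0, 0, 0, 0, 0, 0, 0, 0, -0.1, 0, 0, 0, 0, 0, -0.25, 0, 0, 0, 0, 0, -0.3, 0, 0, 0, 0, 0, -0.3, 0, 0, 0, 0, 0, 0, 0, 0, 0],
  jaw=1,
)

```text
clock: 34.35
tool_pos: [646.7, -21.4, 226.4]
orientation: [3.133, -0.005, 0.907]
ft_force: [0.1, 0.6, -1.2]
finger_gap: 85.3
gripper_force: 0.0
```

```bash
python3 - <<'E'
from h import *; from station import *
go([480,50,330],52)
E
```

```text
pos [646.7 -21.4 226.4] yaw 51.97 shift [-0.2294 -0.872  -0.5268] turn [ 0.0028 -0.0017 -0.0002]
```

Now back off to view all four at once.

Request:
move_arm(
  steps=[0, 0, -0.2, 0, 0, 0, -0.04, -0.14, -0.1, 0, 0, 0, -0.04, -0.14, -0.1, 0, 0, 0, -0.04, -0.14, -0.1, 0, 0, 0, -0.04, -0.14, 0, 0, 0, 0, -0.04, -0.14, 0, 0, 0, 0, -0.04, -0.14, 0, 0, 0, 0, 0, 0, 0, 0, 0, 0],
)

```text
clock: 35.35
tool_pos: [481.5, 45.0, 320.0]
orientation: [3.141, -0.0, 0.908]
ft_force: [0.7, 0.0, 0.1]
finger_gap: 85.7
gripper_force: 0.0
```

```bash
python3 - <<'E'
from h import *; from station import *
f=grab_frame("wrist"); cv2.imwrite("pics/w5.png",cv2.resize(f["image"][:,:,::-1],(800,600),interpolation=cv2.INTER_CUBIC))
import pickle; pickle.dump(f,open("w5.pkl","wb"))
E
```

```text
(no output)
```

View pics/w5.png

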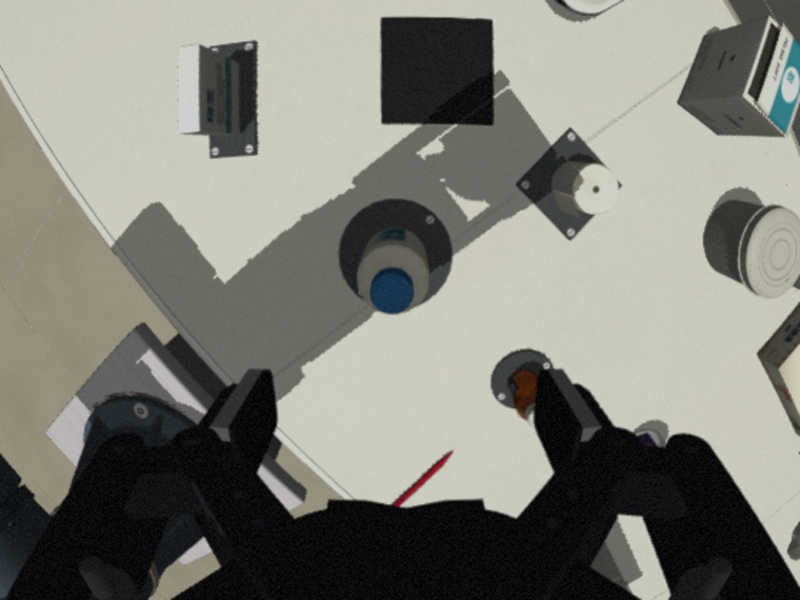

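```bash
python3 - <<'E'
import pickle; from h import *; from station import grab_frame
f=pickle.load(open("w5.pkl","rb"))
P=lambda l,z: onz(f,(np.array(l)+.5)*.7-.5,z,True)
c=P([(179,45),(202,44),(201,134),(178,134)],104); a=c[:2].mean(0)-c[2:].mean(0)
o=P([(249,47),(249,150)],6);b=o[0]-o[1]
print("swab",c.mean(0),np.degrees(np.arctan2(a[1],a[0])),"obl ang",np.degrees(np.arctan2(b[1],b[0])),"centre diag",P([(249,47),(215,151)],6).mean(0))
print("gauze",P([(596,189)],69),"sq",P([(571,137),(571,232)],6).mean(0),"wash",P([(391,290)],131))
t=grab_frame("top"); i=cv2.resize(t["image"][150:270,150:350,::-1],(800,480),interpolation=cv2.INTER_CUBIC)
cv2.imwrite("pics/t5.png",cv2.convertScaleAbs(i,alpha=1.3,beta=20))
E
```

```text
swab [427.30081116 260.92885359] 51.345600752440376 obl ang 51.701605703854625 centre diag [427.70630426 261.60999346]
gauze [[645.635088   -20.39494833]] sq [644.37185135 -20.9813914 ] wash [[456.98265613  31.30108661]]
```

View pics/t5.png

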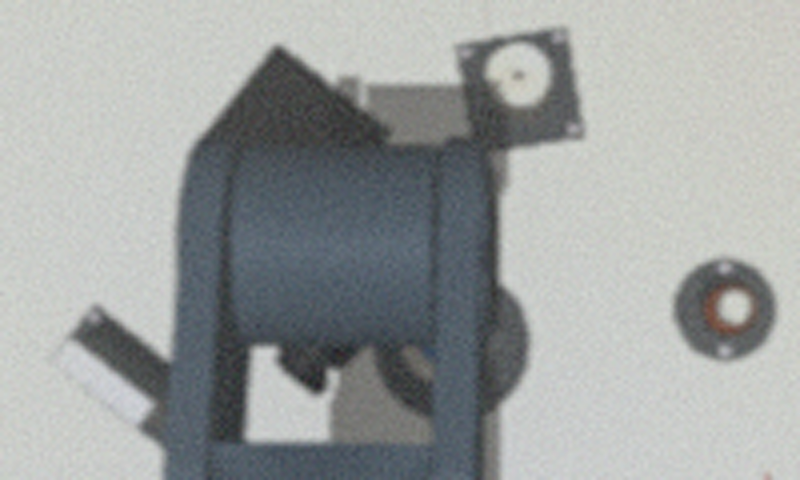

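```bash
python3 - <<'E'
import pickle; from h import *; from station import *
f=pickle.load(open("top0.pkl","rb"))
P=lambda l,z: onz(f,np.array(l)/4+150,z)
print(P([(736,306)],84),P([(725,309.5)],6))
print(hand_in())
E
```

```text
[[ 479.55327819 -173.28200537]] [[ 480.62628942 -172.68522161]]
the job is handed in; nothing more can be done
None
```

All four supplies are upright, released and on their own plates, each measured within about 3 mm of centre, with the swab packet's long side along its plate; the pump bottle was not touched and the job is handed in after about 35 s.

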